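# Pack the snack pot and clip the lunchbox shut

## Task

Stand the yellow-lidded snack pot upright inside the open orange lunchbox, then swing that lunchbox's lid down and press it against its rubber seal until the front clip snaps over and holds it shut. Let go of everything at the end.

Things in the scene. Friction and masses are not known exactly. Their poses are not given: they have to be found in the camera images.
- yellow_pot: Small closed snack pot: loose upright cylinder, 46 mm diameter, 44 mm high, cream with a yellow lid, about 90 g. Origin at the centre of its underside, z up. Like pots with blue and white lids stand near it (not wanted); any may be nearest the robot.
- lunchbox: Orange box fixed to the counter: 170 (x) x 200 (y) x 70 mm high, walls 4 mm, floor about 4 mm thick, open on top. Origin: centre of the underside, z up; clip side (-x) roughly faces the robot. Lid hinge line: along y at x = 85, z = 73 mm. Clip outside the front, x = -85 to -110, up to z = 80, 36 mm wide. A sage-green twin, also open, stands on the other side (not wanted; the two may swap).
- lunchbox_lid (a joint): Lid angle (rad): 0 = level, on its hard stop; grows opening; starts 1.25-1.5, limit 1.75. Stiff hinge: stays where left. Pushing down at the pad takes 13 N near 0.05 (clip forced aside), then 4 to 10 N against the rubber seal (front rim, free top z = 80 mm, met at 0.042). Press to the stop: the clip catches at about 0.01. Caught and let go it rests near 0.013; uncaught it springs back to 0.04.
- lunchbox_pad (a point): Centre of the cream press pad (35 x 60 mm) on the lid's outer face, 145 mm from the hinge line, 30 mm from the free edge. Lid: plate 175 x 204 x 8 mm, underside through the hinge line. Lid open: pad faces away from the robot (+x of the box); lid home: up, at x = -60, z = 81 mm in the lunchbox frame. Site z axis = outward normal, x axis = towards the hinge.
There are look-alikes about, which are no part of the job. What is shaped like the yellow_pot but brown, red or turquoise is not meant.

How it is judged:
At the end, for the whole second after the job is handed in: The yellow-lidded pot stands inside the orange lunchbox on its floor, upright within 0.2 rad and at rest, and the orange lunchbox's lid, let go, stays below 0.028 rad because its clip has caught (x of yellow_pot in the frame of lunchbox between -0.08 and 0.08 m and y of yellow_pot in the frame of lunchbox between -0.095 and 0.095 m and z of yellow_pot in the frame of lunchbox below 0.02 m and angle between yellow_pot's own z axis and vertical below 0.2 rad and linear speed of yellow_pot below 0.03 m/s and value of joint lunchbox_lid below 0.028 rad); the robot touches nothing.
It also fails if it takes over 61 s, if anything falls off the work surface, if the arm or the gripper's body presses on something with over 40 N, if the wrist force passes 120 N, or if a joint passes its speed limit or range.

## Robot

A 6-joint arm with a two-finger parallel gripper is mounted at the origin on the work surface. World frame = base frame: x ahead of the robot, y to its left, z up, the work surface at z = 0. Lengths are in m, angles in rad, forces in N, time in s.
With the tool pointing down it reaches from about 0.25 to 0.725 m from the base axis. Payload 4 kg.
Tool frame: the origin (TCP) lies midway between the tips of the shut fingers; the grasp point (between the pads) lies 19 mm behind it (bot.grasp_offset is the distance from the TCP to the grasp point, in m); z points along the fingers, y is the direction in which the jaws open and shut (so a half turn about z gives the same grasp; the last joint's range is limited). The gripper opens to 85 mm and grips with 20 to 120 N. Pads are 22 mm wide; open, the fingers measure 114 mm over their backs; the gripper's body (76 mm by 85 mm) begins 54 mm behind the grasp point. The pads swing forward as they close: fully open they stand 13 mm farther back than shut.
Start: joints at [-1.101, 0.241, 0.005, 1.335, 0, 1.571], TCP at [0.226, -0.446, 0.231] pointing down, gripper open.
Joint ranges: [-2.72, 2.72], [-1.05, 1.87], [-1.09, 1.28], [-1.99, 2.15], [-1.42, 1.44], [-3.14, 3.14]. Speed limits (rad/s): [2.79, 2.79, 3.14, 3.14, 3.14, 3.14].

## Interface

Orientations are given as a unit quaternion [x, y, z, w].
In Python, from workcell import sensors, optics, bot gives the robot as it stands.
- The arm moves only by the tool apply_moves, never from a script. Its argument "plan" is one flat list of numbers, 6 for each row, row after row: the shift along the tool's x, y, z in m, then the turn, a rotation vector about the tool's x, y, z in rad. In form: [tx, ty, tz, ax, ay, az, tx, ty, tz, ax, ay, az, ...]. A call has 1 to 12 rows; each row is the pose to reach, as a shift and turn from the pose commanded when the call began, along the tool's axes at that moment; what a row does not reach only later rows make up. A row lasts 1/12 s, in which the tool goes at most 41.7 mm and 7.16 degrees, less where a joint would pass 70% of its speed; a pose out of reach is approached as far as the arm can. A call with a gripper value outside its range is refused whole. "grip" is the finger opening in m, from 0 to 0.0854, set as the call begins (left out, the last holds). The fingers move at their own pace and stop on an object; the grip force is fixed at half the most. Time passes only in rows, so rows that repeat a pose let the fingers close. It gives the time, the measured TCP pose, the force and the opening at its end, in the units of the state.
- sensors.get_obs(): the state, without advancing time (a new reading comes with each control period).
- optics.camera(name): name is "side" or "top" or "wrist"; returns a dict with "pixels" (480x640x3 uint8, red, green, blue), "fx", "fy", "cx", "cy" (pixels), "pose" (4x4, takes a point from camera to world coordinates); the wrist camera has in their place "tool_from_camera" (4x4, takes a point from camera to tool coordinates, whose origin is the TCP and whose axes are the flange's). Camera axes: x right, y up, looking along -z (the intrinsics and any distortion apply to the point x, -y, -z); pixel columns grow to the right and rows downward; lengths in m; the calibration is good to about 2 mm. A picture is of the moment at which its call begins: read the wrist's pose just before it. There is no depth.
- bot.job_done(): hands the job in, once; it reports no verdict.
The state is a dict: "clock": time; "joint_pos": joint angles; "joint_vel": joint speeds; "tau": joint torques, N m; "eef_pos": TCP position; "tool_rot": TCP orientation; "ft_force": force on the tool from outside, world axes, zero at the start; "ft_torque": the same for the moment, N m; "grip_width": finger opening in m.
Only numpy, scipy, OpenCV 4.12 (cv2) and the standard library are available. Lean on these libraries where they do the work, as an engineer would, in place of code of your own. Each camera call takes 0.05 s, during which the arm holds its last target.

## Working session

There is one attempt and no reset: what is moved stays moved. The work goes in short steps, Python scripts to look and compute and a tool call to move; the robot and the scene stay as the last step left them, time stands still between calls to the robot, and variables do not carry over. Pictures are saved under pics/ and viewed, and the job is handed in when it is done.

Besides the shell and the picture viewer there is one more tool, called after "Emit:" in YAML: its name, and indented under it one key for each argument. apply_moves: Moves the arm, as the interface text tells. Its arguments: {"type":"object","properties":{"plan":{"type":"array","items":{"type":"number"}},"grip":{"type":"number"}},"required":["plan"]}

```bash
ls; mkdir -p pics; python3 - <<'E'
from workcell import sensors, optics, bot
import cv2,numpy as np
np.set_printoptions(precision=4,suppress=True)
o=sensors.get_obs(); print(o)
for n in ["side","top","wrist"]:
    c=optics.camera(n); cv2.imwrite(f"pics/{n}0.png",c["pixels"][:,:,::-1]); print(n,{k:v for k,v in c.items() if k!="pixels"})
print(bot.grasp_offset)
E
```

```text
pics
{'clock': 0.0, 'joint_pos': array([-1.101 ,  0.2414,  0.0037,  1.3352,  0.    ,  1.5708]), 'joint_vel': array([-0.0017, -0.0002,  0.0016, -0.0008, -0.0005, -0.0016]), 'tau': array([  0.0003, -37.232 ,  25.2406,   0.0169,   0.0002,  -0.    ]), 'eef_pos': array([ 0.2261, -0.4453,  0.2304]), 'tool_rot': array([ 0.9725,  0.2327, -0.0002, -0.001 ]), 'ft_force': array([ 0.3488, -0.2964,  0.3869]), 'ft_torque': array([ 0.1045,  0.0028, -0.0079]), 'grip_width': 0.08556827346460398}
side {'fx': 451.2510949150556, 'fy': 451.2510949150556, 'cx': 326.83472145580475, 'cy': 236.91008730238656, 'pose': array([[ 0.9449,  0.2151, -0.2466,  0.3539],
       [-0.3272,  0.6223, -0.7111, -0.6267],
       [ 0.0005,  0.7527,  0.6584,  0.6471],
       [ 0.    ,  0.    ,  0.    ,  1.    ]])}
top {'fx': 444.5128714146831, 'fy': 444.5128714146831, 'cx': 313.4061152635766, 'cy': 244.3904617480533, 'pose': array([[-0.005 ,  0.9849, -0.173 ,  0.4233],
       [-0.9997, -0.0006,  0.0258, -0.0024],
       [ 0.0253,  0.1731,  0.9846,  0.9376],
       [ 0.    ,  0.    ,  0.    ,  1.    ]])}
wrist {'fx': 334.5689352402331, 'fy': 334.5689352402331, 'cx': 320.76265618942324, 'cy': 239.81381509836515, 'tool_from_camera': array([[-0.0001,  0.9572,  0.2894,  0.0743],
       [ 1.    ,  0.    ,  0.0001,  0.0008],
       [ 0.0001,  0.2894, -0.9572, -0.1426],
       [ 0.    ,  0.    ,  0.    ,  1.    ]])}
0.0187
```

View pics/top0.png

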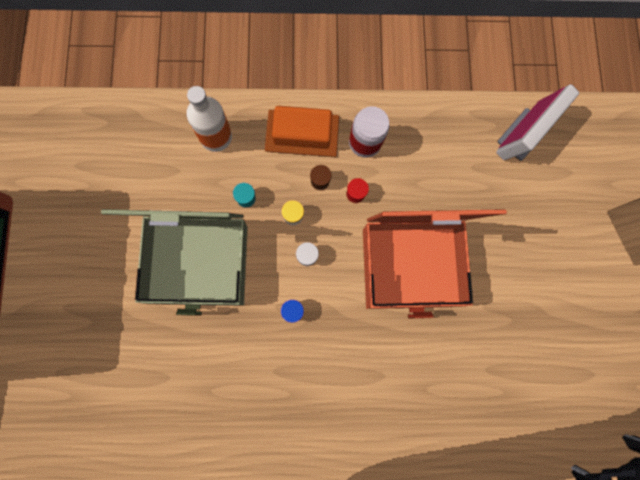

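View pics/side0.png

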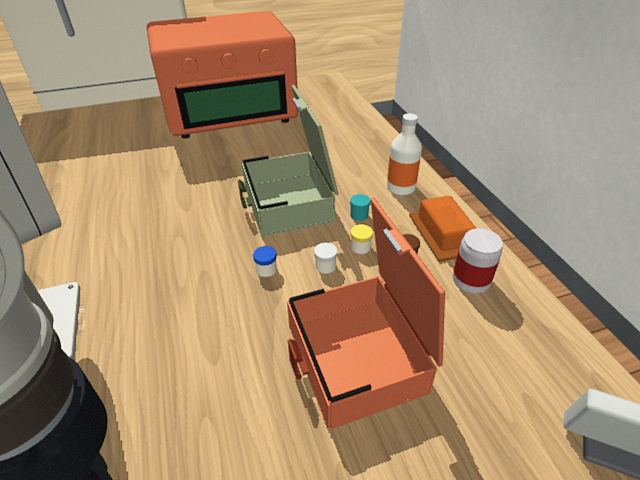

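View pics/wrist0.png

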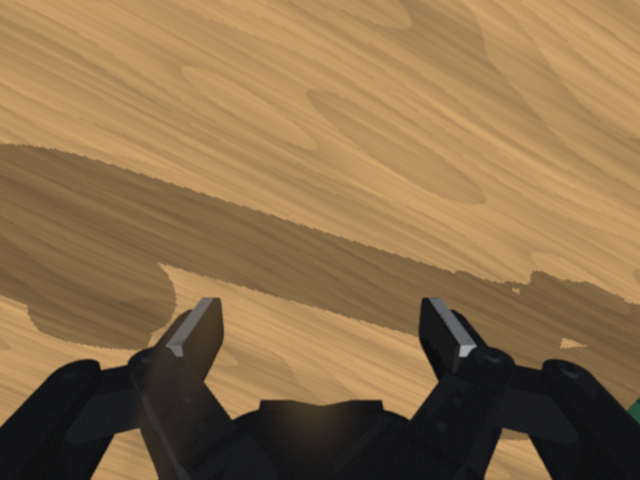

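Top view: yellow pot (292,211); look-alikes white (307,254), blue (292,311), teal (244,194), brown (320,177), red (358,190). Orange box is at (418,262), its sage twin at (192,260). I choose (292,211) and the box at (418,262). Close crops next.

```bash
cat > h.py <<'E'
from workcell import sensors, optics, bot
import cv2,numpy as np
from scipy.spatial.transform import Rotation as R
np.set_printoptions(precision=4,suppress=True)
def ray(c,u,v,P=None):
    P=c["pose"] if P is None else P
    d=np.array([(u-c["cx"])/c["fx"],-(v-c["cy"])/c["fy"],-1.0])
    return P[:3,3],P[:3,:3]@d
def onz(c,u,v,z,P=None):
    o,d=ray(c,u,v,P); return o+d*(z-o[2])/d[2]
def proj(c,p,P=None):
    P=c["pose"] if P is None else P
    q=np.linalg.inv(P)@np.append(p,1); return np.array([c["cx"]+c["fx"]*q[0]/-q[2],c["cy"]+c["fy"]*q[1]/q[2]])
def tri(L):
    A=np.zeros((3,3));b=np.zeros(3)
    for o,d in L:
        d=d/np.linalg.norm(d);M=np.eye(3)-np.outer(d,d);A+=M;b+=M@o
    return np.linalg.solve(A,b)
def blob(img,lo,hi,roi):
    x0,y0,x1,y1=roi
    m=cv2.inRange(cv2.cvtColor(img[y0:y1,x0:x1],cv2.COLOR_RGB2HSV),np.array(lo),np.array(hi))
    n,l,s,ce=cv2.connectedComponentsWithStats(m); k=1+np.argmax(s[1:,4]); return ce[k]+[x0,y0],s[k]
def toolpose(o=None):
    o=o or sensors.get_obs(); T=np.eye(4);T[:3,:3]=R.from_quat(o["tool_rot"]).as_matrix();T[:3,3]=o["eef_pos"];return T
E
python3 - <<'E'
from h import *
t=cv2.imread("pics/top0.png")[:,:,::-1].copy(); s=cv2.imread("pics/side0.png")[:,:,::-1].copy()
ct=optics.camera("top"); cs=optics.camera("side")
a,sa=blob(t,(22,120,120),(34,255,255),(270,190,315,235)); b,sb=blob(s,(22,120,120),(34,255,255),(340,220,380,260))
print("yel",a,sa,b,sb, "top on z44",onz(ct,*a,.044),"side on .04",onz(cs,*b,.04),"tri",tri([ray(ct,*a),ray(cs,*b)]))
cv2.imwrite("pics/c1.png",cv2.resize(t[195:330,340:520,::-1],None,fx=4.4,fy=4.4,interpolation=cv2.INTER_CUBIC))
cv2.imwrite("pics/c2.png",cv2.resize(s[190:430,270:460,::-1],None,fx=2.5,fy=2.5,interpolation=cv2.INTER_CUBIC))
cv2.imwrite("pics/c3.png",cv2.resize(s[190:290,240:440,::-1],None,fx=4,fy=4,interpolation=cv2.INTER_CUBIC))
E
```

```text
yel [292.3003 210.8697] [ 12  11  22  22 353] [361.3908 232.7754] [ 11   4  22  18 325] top on z44 [0.6507 0.0175 0.044 ] side on .04 [0.653 0.018 0.04 ] tri [0.6521 0.0174 0.0405]
```

View pics/c1.png

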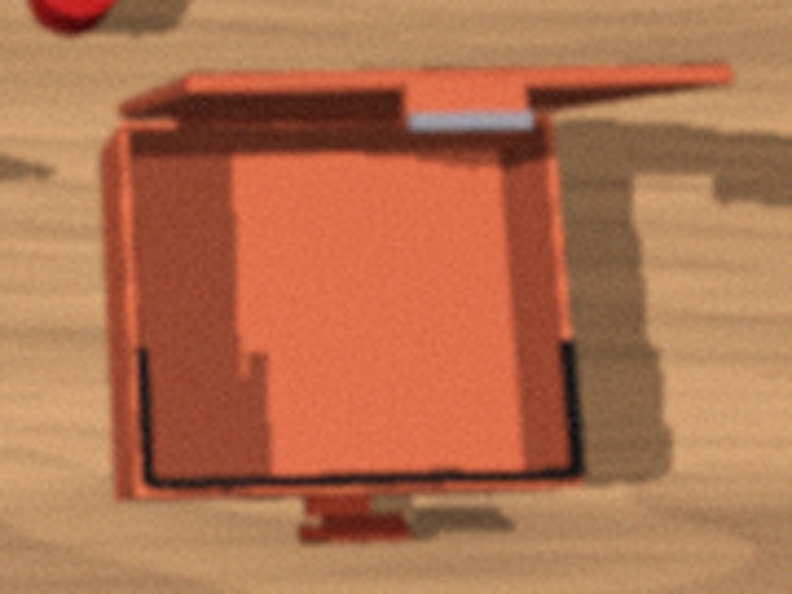

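View pics/c2.png

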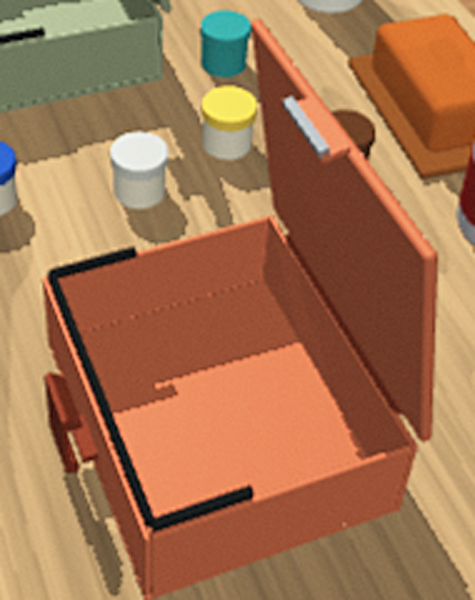

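View pics/c3.png

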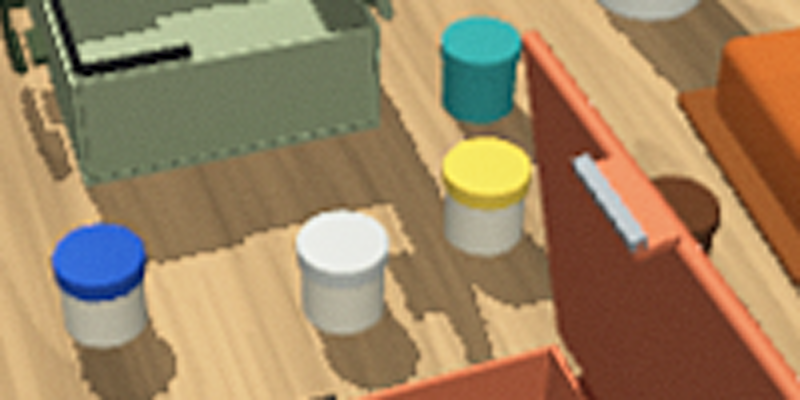

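```bash
python3 - <<'E'
from h import *
ct=optics.camera("top"); cs=optics.camera("side")
T={'FL':(137,496),'FR':(582,483),'BL':(120,125),'BR':(548,117)}
S={'FL':(47,281),'FR':(150,532),'BR':(412,450),'BL':(270,220)}
P={}
for k in T:
    u=np.array(T[k])/4.4+[340-.4,195-.4]; v=np.array(S[k])/2.5+[270-.3,190-.3]
    P[k]=(onz(ct,*u,.07),onz(cs,*v,.07)); print(k,u,P[k],tri([ray(ct,*u),ray(cs,*v)]))
for i in (0,1):
    c=sum(P[k][i] for k in P)/4; y=(P['FL'][i]-P['FR'][i]+P['BL'][i]-P['BR'][i]); x=(P['BL'][i]-P['FL'][i]+P['BR'][i]-P['FR'][i])
    print(c,np.linalg.norm(x)/2,np.linalg.norm(y)/2,np.arctan2(x[1],x[0]),np.arctan2(-y[0],y[1]))
# lid: free edge corners
# top: left-top (733,66)->right lid tip ; (190,75)... side: (257,20),(433,255)
u=np.array((733,75))/4.4+[339.6,194.6]; 
for (n,a) in (('R',(733,72)),('L',(190,75))):
    u=np.array(a)/4.4+[339.6,194.6]; v=np.array({'R':(433,255),'L':(257,22)}[n])/2.5+[269.7,189.7]
    print(n,tri([ray(ct,*u),ray(cs,*v)]))
    print(onz(ct,*u,.245))
E
```

```text
FL [370.7364 307.3273] (array([ 0.4517, -0.1358,  0.07  ]), array([ 0.4557, -0.1384,  0.07  ])) [ 0.4539 -0.1364  0.0679]
FR [471.8727 304.3727] (array([ 0.4566, -0.3342,  0.07  ]), array([ 0.4612, -0.3298,  0.07  ])) [ 0.4582 -0.3325  0.0756]
BL [366.8727 223.0091] (array([ 0.6192, -0.1326,  0.07  ]), array([ 0.619 , -0.1356,  0.07  ])) [ 0.6201 -0.1331  0.067 ]
BR [464.1455 221.1909] (array([ 0.6231, -0.3297,  0.07  ]), array([ 0.6221, -0.3315,  0.07  ])) [ 0.6233 -0.3304  0.0678]
[ 0.5377 -0.2331  0.07  ] 0.16707942348966975 0.1978366833100673 0.023065876378406184 0.022193534998745063
[ 0.5395 -0.2338  0.07  ] 0.16213435849499222 0.19368001496913242 0.003312260635693084 0.022033619237800766
R [ 0.6    -0.3327  0.2475]
[ 0.5999 -0.3336  0.245 ]
L [ 0.5981 -0.1324  0.2453]
[ 0.5984 -0.1325  0.245 ]
```

```bash
python3 - <<'E'
from h import *
ct=optics.camera("top")
N={k:onz(ct,*p,.044)[:2] for k,p in dict(white=(307,254),blue=(292,311),teal=(244,194),brown=(320,177),red=(358,190)).items()}
p=np.array([.6515,.0175])
for k in N: d=N[k]-p;print(k,N[k],np.linalg.norm(d),np.degrees(np.arctan2(d[1],d[0])))
for a in range(-90,90,10):
    y=np.array([np.cos(np.radians(a)),np.sin(np.radians(a))]);x=np.array([-y[1],y[0]])
    m=9
    for s in (1,-1):
        for k in N:
            d=N[k]-p; u=s*d@y; v=d@x
            du=max(0,.040-u,u-.060);dv=max(0,abs(v)-.011); m=min(m,np.hypot(du,dv)-.023)
    print(a,round(m*1000,1),end='; ')
T=toolpose();print(T)
E
```

```text
white [ 0.5605 -0.0127] 0.09587936156502265 -161.66112122736803
blue [0.446  0.0174] 0.2055277669513944 -179.97918016947517
teal [0.6866 0.1177] 0.10616638854546465 70.72219220722975
brown [ 0.7239 -0.0404] 0.09267345214189882 -38.634032079543886
red [ 0.6958 -0.1197] 0.14417658411967077 -72.1061994763219
-90 23.9; -80 28.1; -70 18.9; -60 11.8; -50 8.7; -40 9.6; -30 8.8; -20 10.5; -10 16.6; 0 13.5; 10 12.0; 20 12.8; 30 11.9; 40 15.0; 50 21.9; 60 22.2; 70 23.2; 80 22.2; [[ 0.8917  0.4527 -0.0002  0.2263]
 [ 0.4527 -0.8917  0.0003 -0.4458]
 [-0.     -0.0003 -1.      0.2312]
 [ 0.      0.      0.      1.    ]]
```

```bash
cat >> h.py <<'E'
def rel(p,Rt=None,T=None):
    T=toolpose() if T is None else T
    return np.round(T[:3,:3].T@(np.array(p)-T[:3,3]),4), np.round(R.from_matrix(T[:3,:3].T@Rt).as_rotvec(),4) if Rt is not None else None
def down(az):
    c,s=np.cos(az),np.sin(az); return np.array([[c,s,0],[s,-c,0],[0,0,-1.]])
E
python3 -c "
from h import *
print(rel([.4,.02,.231],down(.02)))"
```

```text
(array([ 0.3657, -0.3367,  0.0003]), array([-0.0003,  0.0001,  0.4498]))
```

Emit:
apply_moves:
  plan: [0.12,-0.11,0,0,0,0.12,0.366,-0.337,0,0,0,0.45,0.366,-0.337,0,0,0,0.45,0.366,-0.337,0,0,0,0.45,0.366,-0.337,0,0,0,0.45,0.366,-0.337,0,0,0,0.45,0.366,-0.337,0,0,0,0.45,0.366,-0.337,0,0,0,0.45,0.366,-0.337,0,0,0,0.45,0.366,-0.337,0,0,0,0.45,0.366,-0.337,0,0,0,0.45,0.366,-0.337,0,0,0,0.45]
  grip: 0.0854

```text
clock: 1.4
eef_pos: [0.3981, 0.0127, 0.2317]
tool_rot: [1.0, 0.015, 0.001, -0.002]
ft_force: [1.1, -0.8, 0.1]
grip_width: 0.085
```

```bash
python3 -c "
from h import *
o=sensors.get_obs();print(o['clock'],o['eef_pos'],toolpose()[:3,0],o['joint_vel'])
print(rel([.6515,.0175,.13],down(.02)))"
```

```text
1.4 [0.3981 0.0127 0.2317] [0.9996 0.0291 0.0011] [1.0401 0.3546 0.3672 0.0006 0.0259 0.0268]
(array([0.2533, 0.0029, 0.102 ]), array([-0.0033, -0.0011,  0.0091]))
```

Emit:
apply_moves:
  plan: [0.251,0.0075,0.07,0,0,0,0.251,0.0075,0.07,0,0,0,0.251,0.0075,0.07,0,0,0,0.251,0.0075,0.07,0,0,0,0.251,0.0075,0.07,0,0,0,0.251,0.0075,0.07,0,0,0,0.251,0.0075,0.07,0,0,0,0.251,0.0075,0.1,0,0,0,0.251,0.0075,0.1,0,0,0,0.251,0.0075,0.1,0,0,0]

```text
clock: 2.23
eef_pos: [0.647, 0.009, 0.1288]
tool_rot: [1.0, 0.012, -0.003, -0.002]
ft_force: [0.3, -0.3, 0.6]
grip_width: 0.0856
```

```bash
python3 - <<'E'
from h import *
T=toolpose(); c=optics.camera("wrist"); o=sensors.get_obs();print(o['clock'],T)
cv2.imwrite("pics/w1.png",c["pixels"][:,:,::-1])
a,s=blob(c["pixels"],(22,120,120),(34,255,255),(150,0,500,420)); P=T@c["tool_from_camera"]
print(a,s,onz(c,*a,.044,P),o['joint_pos'])
E
```

```text
2.2833 [[ 0.9997  0.0241 -0.0064  0.647 ]
 [ 0.0241 -0.9997  0.0031  0.009 ]
 [-0.0063 -0.0032 -1.      0.1288]
 [ 0.      0.      0.      1.    ]]
[307.674  236.9019] [ 126  205   64   64 3202] [0.6542 0.0183 0.044 ] [0.0125 0.5907 0.2734 1.2559 0.0031 3.1299]
```

View pics/w1.png

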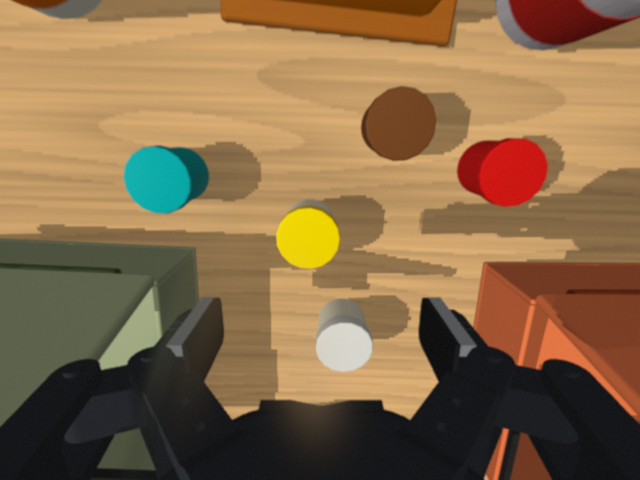

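Emit:
apply_moves:
  plan: [0,0,0.0,0,0,-0.1,0,0,0.02,0,0,-0.1,0,0,0.04,0,0,-0.1,0,0,0.04,0,0,-0.1,0,0,0.04,0,0,-0.1,0,0,0.04,0,0,-0.1]

```text
clock: 2.78
eef_pos: [0.6499, 0.0092, 0.0938]
tool_rot: [0.998, 0.062, 0.002, -0.001]
ft_force: [-0.0, -0.7, 0.7]
grip_width: 0.0854
```

```bash
python3 - <<'E'
from h import *
T=toolpose(); c=optics.camera("wrist"); o=sensors.get_obs();print(o['clock'],T)
a,s=blob(c["pixels"],(22,120,120),(34,255,255),(150,0,500,420)); P=T@c["tool_from_camera"]
print(a,s,onz(c,*a,.044,P),o['joint_pos'],o['joint_vel'])
print(rel([.653,.018,.010],down(.12)))
E
```

```text
2.8333 [[ 0.9923  0.1239  0.003   0.6499]
 [ 0.1239 -0.9923  0.0032  0.0092]
 [ 0.0034 -0.0028 -1.      0.0938]
 [ 0.      0.      0.      1.    ]]
[305.9423 256.7976] [ 119  221   74   73 4230] [0.6545 0.0185 0.044 ] [0.0127 0.6158 0.2171 1.1684 0.0032 3.0301] [-0.0009  0.002   0.0026 -0.0065 -0.0001 -0.0005]
(array([ 0.0035, -0.0082,  0.084 ]), array([-0.0027, -0.0041,  0.0041]))
```

Emit:
apply_moves:
  plan: [0.004,-0.0085,0.01,0,0,0,0.004,-0.0085,0.03,0,0,0,0.004,-0.0085,0.055,0,0,0,0.004,-0.0085,0.075,0,0,0,0.004,-0.0085,0.084,0,0,0,0.004,-0.0085,0.084,0,0,0,0.004,-0.0085,0.084,0,0,0]

```text
clock: 3.42
eef_pos: [0.6521, 0.0187, 0.0074]
tool_rot: [0.998, 0.062, -0.0, -0.002]
ft_force: [0.7, -0.4, -0.5]
grip_width: 0.0854
```

Emit:
apply_moves:
  plan: [0,0,0,0,0,0,0,0,0,0,0,0,0,0,0,0,0,0,0,0,0,0,0,0,0,0,0,0,0,0,0,0,0,0,0,0,0,0,0,0,0,0,0,0,0,0,0,0,0,0,0,0,0,0,0]
  grip: 0.03

```text
$.plan: bad value
```

```bash
python3 - <<'E'
from h import *
T=toolpose(); c=optics.camera("wrist"); o=sensors.get_obs();print(o)
cv2.imwrite("pics/w2.png",c["pixels"][:,:,::-1])
E
```

```text
{'clock': 3.4667, 'joint_pos': array([0.0271, 0.7016, 0.1326, 0.9998, 0.0032, 3.0443]), 'joint_vel': array([-0.0027, -0.0166,  0.0112, -0.0023, -0.0001, -0.0012]), 'tau': array([  0.0524, -53.1474,  21.2797,   0.0622,   0.0133,   0.0016]), 'eef_pos': array([0.653 , 0.0187, 0.0085]), 'tool_rot': array([ 0.9981,  0.0622,  0.0011, -0.0016]), 'ft_force': array([1.6781, 0.2733, 0.4382]), 'ft_torque': array([ 0.0161, -0.0063,  0.0318]), 'grip_width': 0.08568199925388117}
```

View pics/w2.png

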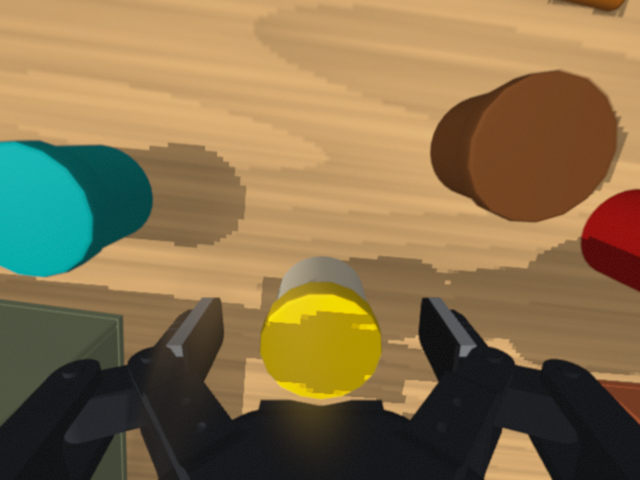

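The close call was refused because its row count was bad. The pot is centred between the jaws at (321,340), so I'll close now.

Emit:
apply_moves:
  plan: [0,0,-0.002,0,0,0,0,0,-0.002,0,0,0,0,0,-0.002,0,0,0,0,0,-0.002,0,0,0,0,0,-0.002,0,0,0,0,0,-0.002,0,0,0,0,0,-0.002,0,0,0,0,0,-0.002,0,0,0]
  grip: 0.03

```text
clock: 4.13
eef_pos: [0.6532, 0.0184, 0.0111]
tool_rot: [0.998, 0.062, 0.002, -0.001]
ft_force: [0.6, 0.3, 5.9]
grip_width: 0.0448
```

Emit:
apply_moves:
  plan: [0,0,-0.02,0,0,0,0,0,-0.05,0,0,0,0,0,-0.09,0,0,0,0,0,-0.13,0,0,0,-0.03,0.01,-0.15,0,0,0.02,-0.065,0.02,-0.15,0,0,0.04,-0.1,0.03,-0.15,0,0,0.06,-0.13,0.045,-0.15,0,0,0.08,-0.155,0.07,-0.15,0,0,0.1,-0.17,0.1,-0.15,0,0,0.1,-0.18,0.135,-0.15,0,0,0.1,-0.189,0.17,-0.15,0,0,0.1]

```text
clock: 5.13
eef_pos: [0.484, -0.1751, 0.1589]
tool_rot: [1.0, 0.013, -0.0, -0.002]
ft_force: [0.2, 0.6, -1.6]
grip_width: 0.0444
```

```bash
python3 - <<'E'
from h import *
o=sensors.get_obs();print(o['eef_pos'],o['grip_width'],o['joint_pos'],o['joint_vel'],rel([.493,-.234,.15],down(.02)))
E
```

```text
[ 0.484  -0.1751  0.1589] 0.04444208679068973 [-0.3488  0.3134 -0.0897  1.1692  0.003   2.7677] [-0.8386  0.1762  0.2439  0.0533  0.0011 -0.8222] (array([0.0076, 0.0592, 0.0087]), array([-0.0033,  0.0003,  0.0051]))
```

Emit:
apply_moves:
  plan: [0.003,0.03,0,0,0,0,0.006,0.06,0,0,0,0,0.006,0.06,0,0,0,0,0.006,0.06,0,0,0,0,0.006,0.06,0,0,0,0]

```text
clock: 5.55
eef_pos: [0.4922, -0.2337, 0.158]
tool_rot: [1.0, 0.012, -0.001, -0.002]
ft_force: [0.6, -0.1, -0.9]
grip_width: 0.0445
```

```bash
python3 - <<'E'
from h import *
for n in ("top","side"):
    c=optics.camera(n); cv2.imwrite(f"pics/{n}1.png",c["pixels"][:,:,::-1])
o=sensors.get_obs();print(o['eef_pos'],o['grip_width'],toolpose()[:3,:3])
E
```

```text
[ 0.4925 -0.2329  0.1583] 0.04464700137356568 [[ 0.9997  0.0254 -0.001 ]
 [ 0.0254 -0.9997  0.0038]
 [-0.0009 -0.0038 -1.    ]]
```

View pics/top1.png

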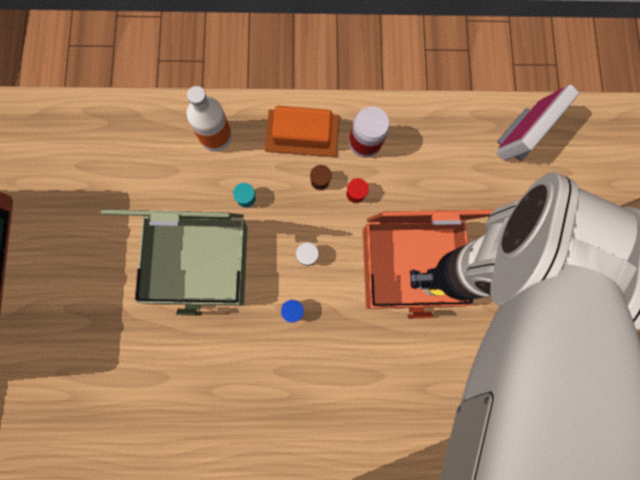

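View pics/side1.png

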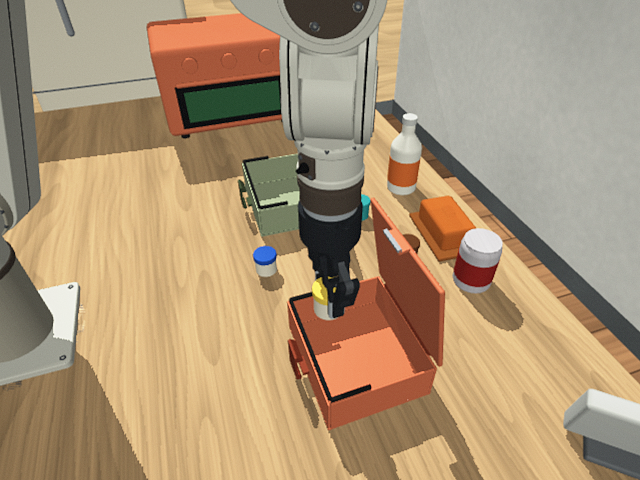

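Emit:
apply_moves:
  plan: [0,0,0.03,0,0,0,0,0,0.06,0,0,0,0,0,0.09,0,0,0,0,0,0.11,0,0,0,0,0,0.125,0,0,0,0,0,0.135,0,0,0,0,0,0.139,0,0,0,0,0,0.141,0,0,0,0,0,0.142,0,0,0,0,0,0.142,0,0,0]

```text
clock: 6.48
eef_pos: [0.4937, -0.2337, 0.0175]
tool_rot: [1.0, 0.012, 0.001, -0.001]
ft_force: [-1.4, -0.3, -0.8]
grip_width: 0.0447
```

Emit:
apply_moves:
  plan: [0,0,0.001,0,0,0,0,0,0.002,0,0,0,0,0,0.002,0,0,0,0,0,0.002,0,0,0]

```text
clock: 6.82
eef_pos: [0.4933, -0.2338, 0.0151]
tool_rot: [1.0, 0.012, 0.001, -0.001]
ft_force: [0.0, -0.4, 1.3]
grip_width: 0.0447
```

Close to the floor, so one more millimetre and then release.

Emit:
apply_moves:
  plan: [0,0,0.001,0,0,0,0,0,0.001,0,0,0,0,0,0.001,0,0,0]

```text
clock: 7.07
eef_pos: [0.4933, -0.2339, 0.015]
tool_rot: [1.0, 0.012, 0.001, -0.001]
ft_force: [-2.6, 1.5, 6.9]
grip_width: 0.0445
```

Emit:
apply_moves:
  plan: [0,0,0,0,0,0,0,0,0,0,0,0,0,0,0,0,0,0,0,0,0,0,0,0,0,0,0,0,0,0,0,0,0,0,0,0,0,0,0,0,0,0]
  grip: 0.08

```text
clock: 7.65
eef_pos: [0.4928, -0.2336, 0.0134]
tool_rot: [1.0, 0.012, -0.0, -0.002]
ft_force: [0.5, 0.2, 0.6]
grip_width: 0.0802
```

Emit:
apply_moves:
  plan: [0,0,-0.005,0,0,0,0,0,-0.015,0,0,0,0,0,-0.03,0,0,0,0,0,-0.05,0,0,0,0,0,-0.08,0,0,0,0,0,-0.11,0,0,0,0,0,-0.14,0,0,0,0,0,-0.14,0,0,0,0,0,-0.14,0,0,0]

```text
clock: 8.4
eef_pos: [0.4946, -0.2349, 0.1569]
tool_rot: [1.0, 0.012, 0.003, -0.0]
ft_force: [-0.9, -0.1, -1.7]
grip_width: 0.0798
```

```bash
python3 - <<'E'
from h import *
T=toolpose()
c=optics.camera("wrist"); cv2.imwrite("pics/w3.png",c["pixels"][:,:,::-1])
a,s=blob(c["pixels"],(22,120,120),(34,255,255),(150,0,500,470)); print(a,s,onz(c,*a,.048,T@c["tool_from_camera"]),T[:3,3])
E
```

```text
[319.0701 239.2337] [ 141  211   57   57 2555] [ 0.4943 -0.234   0.048 ] [ 0.4946 -0.2349  0.1569]
```

View pics/w3.png

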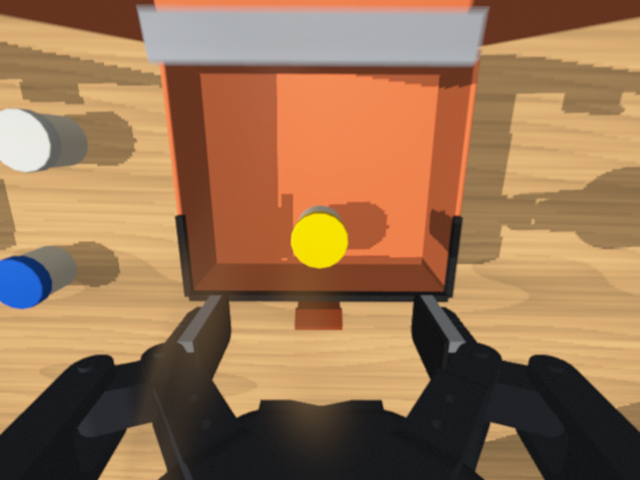

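Emit:
apply_moves:
  plan: [0,0,-0.04,0,0,0,0,0,-0.08,0,0,0,0,0,-0.12,0,0,0,0,0,-0.15,0,0,0,0.03,0,-0.15,0,0,0,0.06,0,-0.15,0,0,0,0.09,0,-0.15,0,0,0,0.12,0,-0.15,0,0,0,0.15,0,-0.15,0,0,0,0.17,0.001,-0.15,0,0,0,0.17,0.001,-0.15,0,0,0,0.17,0.001,-0.15,0,0,0]
  grip: 0

```text
clock: 9.45
eef_pos: [0.6631, -0.231, 0.2991]
tool_rot: [1.0, 0.013, -0.003, -0.003]
ft_force: [-0.3, 0.2, -0.3]
grip_width: 0.0002
```

```bash
python3 - <<'E'
from h import *
o=sensors.get_obs();print(o['clock'],toolpose(),o['joint_pos'],o['joint_vel'],o['grip_width'])
for n in ("top","side"):
    c=optics.camera(n); cv2.imwrite(f"pics/{n}2.png",c["pixels"][:,:,::-1])
E
```

```text
9.45 [[ 0.9997  0.025  -0.0063  0.6631]
 [ 0.0251 -0.9997  0.0051 -0.231 ]
 [-0.0062 -0.0053 -1.      0.2991]
 [ 0.      0.      0.      1.    ]] [-0.3363  0.7186  0.9353  1.7951  0.0028  2.7802] [-0.016  -0.0705 -0.0373  0.001  -0.0027 -0.0005] 0.00023606349759310136
```

View pics/side2.png

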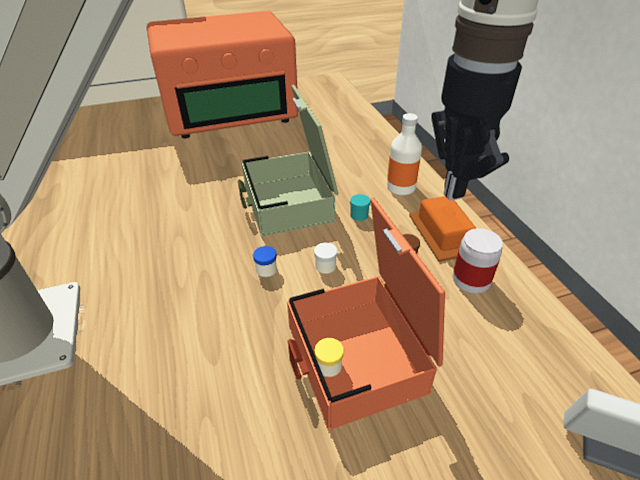

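```bash
python3 - <<'E'
from h import *
for th in np.arange(1.4,-.01,-.1):
    c,s=np.cos(th),np.sin(th); print(round(th,2),round(.623-.15*c+.008*s+.011,4),round(.073+.15*s+.008*c,4))
E
```

```text
1.4 0.6164 0.2222
1.3 0.6016 0.2197
1.2 0.5871 0.2157
1.1 0.5731 0.2103
1.0 0.5597 0.2035
0.9 0.547 0.1955
0.8 0.5352 0.1862
0.7 0.5244 0.1758
0.6 0.5147 0.1643
0.5 0.5062 0.1519
0.4 0.499 0.1388
0.3 0.4931 0.125
0.2 0.4886 0.1106
0.1 0.4855 0.0959
-0.0 0.484 0.081
```

Emit:
apply_moves:
  plan: [0,0,0.02,0,0,0,0,0,0.05,0,0,0,0,0,0.078,0,0,0,0,0,0.078,0,0,0,-0.02,0,0.078,0,0,0,-0.035,0,0.078,0,0,0,-0.035,0,0.078,0,0,0,-0.035,0,0.078,0,0,0]

```text
clock: 10.22
eef_pos: [0.6277, -0.2326, 0.229]
tool_rot: [1.0, 0.012, 0.002, -0.001]
ft_force: [0.6, -0.5, 0.8]
grip_width: -0.0001
```

```bash
python3 - <<'E'
from h import *
o=sensors.get_obs();print(o['clock'],toolpose(),o['joint_pos'])
for n in ("top","side"):
    c=optics.camera(n); cv2.imwrite(f"pics/{n}3.png",c["pixels"][:,:,::-1])
E
```

```text
10.2167 [[ 0.9997  0.023   0.0038  0.6277]
 [ 0.023  -0.9997  0.0018 -0.2326]
 [ 0.0039 -0.0017 -1.      0.229 ]
 [ 0.      0.      0.      1.    ]] [-0.3563  0.5962  0.5373  1.5089  0.003   2.7623]
```

View pics/side3.png

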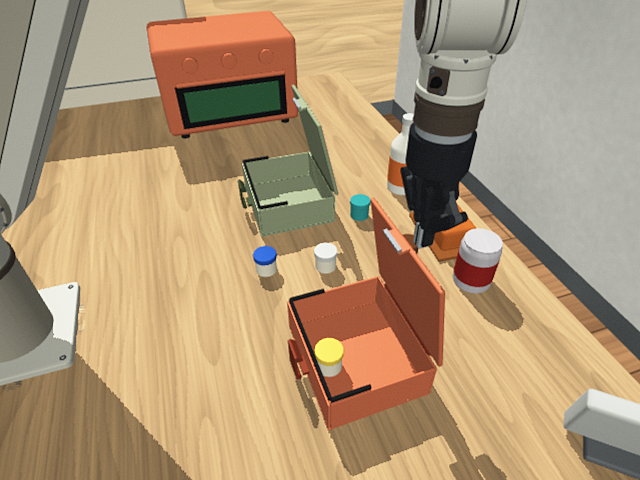

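Emit:
apply_moves:
  plan: [-0.006,0,0.006,0,0,0,-0.012,0,0.007,0,0,0,-0.019,0,0.008,0,0,0,-0.026,0,0.0095,0,0,0,-0.033,0,0.0115,0,0,0,-0.041,0,0.0135,0,0,0,-0.048,0,0.016,0,0,0,-0.055,0,0.019,0,0,0]

```text
clock: 10.98
eef_pos: [0.5734, -0.2332, 0.2071]
tool_rot: [1.0, 0.012, 0.001, -0.002]
ft_force: [0.5, 0.9, 0.3]
grip_width: 0.0001
```

```bash
python3 - <<'E'
from h import *
o=sensors.get_obs();print(o['clock'],toolpose(),o['joint_pos'],o['ft_force'])
for n in ("side",):
    c=optics.camera(n); cv2.imwrite(f"pics/{n}4.png",c["pixels"][:,:,::-1])
E
```

```text
10.9833 [[ 0.9997  0.0246  0.0016  0.5734]
 [ 0.0246 -0.9997  0.003  -0.2332]
 [ 0.0017 -0.003  -1.      0.2071]
 [ 0.      0.      0.      1.    ]] [-0.3879  0.4911  0.3071  1.3865  0.0034  2.7291] [0.5139 0.8687 0.3168]
```

View pics/side4.png

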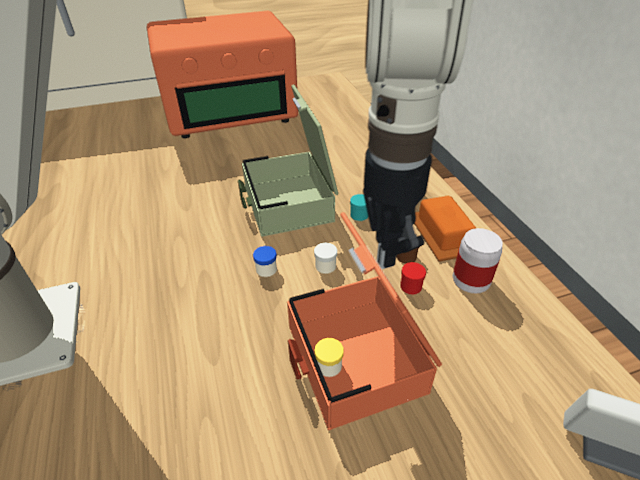

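Emit:
apply_moves:
  plan: [-0.007,0,0.002,0,0,0,-0.0135,0,0.006,0,0,0,-0.02,0,0.01,0,0,0,-0.026,0,0.014,0,0,0,-0.032,0,0.0185,0,0,0,-0.038,0,0.0235,0,0,0,-0.044,0,0.0285,0,0,0,-0.049,0,0.034,0,0,0,-0.054,0,0.0395,0,0,0,-0.058,0,0.0455,0,0,0,-0.063,0,0.0515,0,0,0,-0.067,0,0.058,0,0,0]

```text
clock: 12.03
eef_pos: [0.5056, -0.2348, 0.148]
tool_rot: [1.0, 0.012, 0.0, -0.001]
ft_force: [-0.2, -0.5, 1.7]
grip_width: 0.0002
```

```bash
python3 - <<'E'
from h import *
o=sensors.get_obs();print(o['clock'],toolpose(),o['joint_pos'],o['ft_force'])
for n in ("side",):
    c=optics.camera(n); cv2.imwrite(f"pics/{n}5.png",c["pixels"][:,:,::-1])
E
```

```text
12.0333 [[ 0.9997  0.0242  0.0001  0.5056]
 [ 0.0242 -0.9997  0.003  -0.2348]
 [ 0.0002 -0.003  -1.      0.148 ]
 [ 0.      0.      0.      1.    ]] [-0.4362  0.402   0.0111  1.1811  0.0028  2.6812] [-0.2057 -0.4903  1.6712]
```

View pics/side5.png

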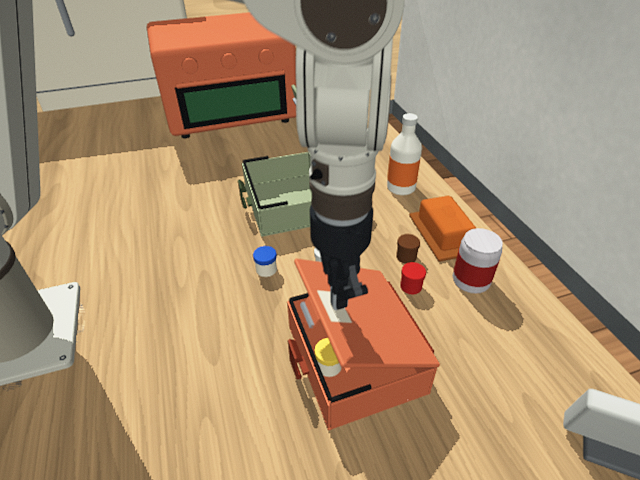

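Emit:
apply_moves:
  plan: [-0.004,0,0.004,0,0,0,-0.007,0,0.01,0,0,0,-0.01,0,0.017,0,0,0,-0.013,0,0.024,0,0,0,-0.0155,0,0.031,0,0,0,-0.0175,0,0.0385,0,0,0,-0.019,0,0.045,0,0,0,-0.0205,0,0.052,0,0,0,-0.0205,0,0.052,0,0,0]

```text
clock: 12.83
eef_pos: [0.484, -0.2344, 0.0946]
tool_rot: [1.0, 0.012, -0.002, -0.002]
ft_force: [-0.3, 0.5, 1.4]
grip_width: -0.0003
```

```bash
python3 - <<'E'
from h import *
o=sensors.get_obs();print(o['clock'],o['eef_pos'],o['ft_force'])
E
```

```text
12.8333 [ 0.484  -0.2344  0.0946] [-0.2844  0.5198  1.3504]
```

Emit:
apply_moves:
  plan: [0,0,0.0015,0,0,0,0,0,0.003,0,0,0,0,0,0.0045,0,0,0,0,0,0.006,0,0,0,0,0,0.007,0,0,0,0,0,0.008,0,0,0,0,0,0.008,0,0,0]

```text
clock: 13.42
eef_pos: [0.4853, -0.2351, 0.09]
tool_rot: [1.0, 0.012, 0.0, -0.001]
ft_force: [-2.8, -0.0, 7.9]
grip_width: 0.0001
```

Emit:
apply_moves:
  plan: [0,0,0.001,0,0,0,0,0,0.002,0,0,0,0,0,0.003,0,0,0,0,0,0.004,0,0,0,0,0,0.004,0,0,0,0,0,0.004,0,0,0]

```text
clock: 13.92
eef_pos: [0.486, -0.2353, 0.0855]
tool_rot: [1.0, 0.012, 0.001, -0.001]
ft_force: [-1.7, 1.0, 5.4]
grip_width: 0.0
```

Emit:
apply_moves:
  plan: [0,0,0.001,0,0,0,0,0,0.002,0,0,0,0,0,0.003,0,0,0,0,0,0.003,0,0,0,0,0,0.003,0,0,0,0,0,0.003,0,0,0]

```text
clock: 14.42
eef_pos: [0.4858, -0.2353, 0.0829]
tool_rot: [1.0, 0.012, 0.001, -0.001]
ft_force: [-3.2, 0.3, 8.2]
grip_width: -0.0004
```

Emit:
apply_moves:
  plan: [0,0,0.001,0,0,0,0,0,0.002,0,0,0,0,0,0.003,0,0,0,0,0,0.003,0,0,0,0,0,0.003,0,0,0,0,0,0.003,0,0,0]

```text
clock: 14.92
eef_pos: [0.4856, -0.2354, 0.081]
tool_rot: [1.0, 0.012, 0.001, -0.001]
ft_force: [-4.8, 1.5, 16.4]
grip_width: 0.0003
```

Emit:
apply_moves:
  plan: [0,0,0.001,0,0,0,0,0,0.002,0,0,0,0,0,0.002,0,0,0,0,0,0.002,0,0,0,0,0,0.002,0,0,0]

```text
clock: 15.33
eef_pos: [0.4857, -0.2354, 0.0808]
tool_rot: [1.0, 0.012, 0.001, -0.001]
ft_force: [-9.5, 3.6, 26.8]
grip_width: -0.0005
```

On the hard stop: force rose from 16 N to 27 N with no further travel. Retracting and checking.

Emit:
apply_moves:
  plan: [0,0,-0.003,0,0,0,0,0,-0.008,0,0,0,0,0,-0.02,0,0,0,0,0,-0.05,0,0,0,0,0,-0.08,0,0,0,0,0,-0.12,0,0,0,-0.03,0,-0.15,0,0,0,-0.07,0,-0.15,0,0,0,-0.1,0,-0.15,0,0,0,-0.12,0,-0.15,0,0,0,-0.12,0,-0.15,0,0,0,-0.12,0,-0.15,0,0,0]

```text
clock: 16.33
eef_pos: [0.3651, -0.2385, 0.2268]
tool_rot: [1.0, 0.011, 0.001, -0.001]
ft_force: [1.0, -0.5, 0.8]
grip_width: -0.0002
```

```bash
python3 - <<'E'
from h import *
o=sensors.get_obs();T=toolpose();print(o['clock'],o['eef_pos'],o['ft_force'])
c=optics.camera("wrist");cv2.imwrite("pics/w6.png",c["pixels"][:,:,::-1])
c=optics.camera("side");cv2.imwrite("pics/s6.png",cv2.resize(c["pixels"][230:430,250:470,::-1],None,fx=3,fy=3,interpolation=cv2.INTER_CUBIC))
# predicted lid free-edge front corners (outer face) for angles
for th in (.013,.04,.08):
    for y in (.102,-.102):
        x=.085-.175*np.cos(th)+.008*np.sin(th); z=.073+.175*np.sin(th)+.008*np.cos(th)
        p=np.array([.538+x-.021*y,-.233+y+.021*x,z]); q=proj(c,p); print(th,y,q,(q-[250,230])*3)
E
```

```text
16.3333 [ 0.3651 -0.2385  0.2268] [ 1.0343 -0.4543  0.7759]
0.013 0.102 [281.498  295.8595] [ 94.494  197.5786]
0.013 -0.102 [323.7893 404.5935] [221.3679 523.7804]
0.04 0.102 [281.5096 293.8927] [ 94.5288 191.678 ]
0.04 -0.102 [324.017  402.7015] [222.051  518.1044]
0.08 0.102 [281.6657 290.9208] [ 94.9972 182.7625]
0.08 -0.102 [324.5256 399.8141] [223.5769 509.4422]
```

View pics/s6.png

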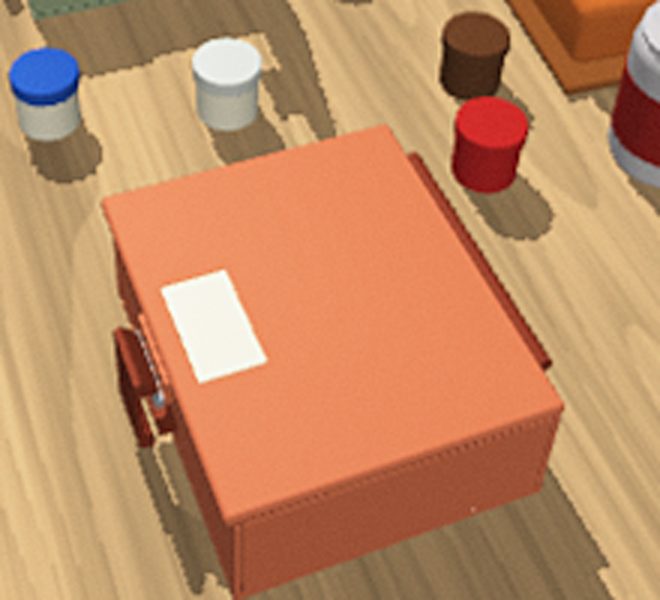

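View pics/w6.png

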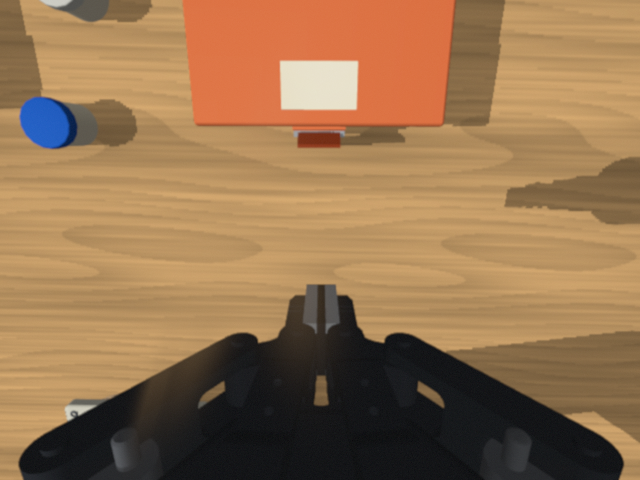

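Image resolution can't separate 0.013 from 0.04 rad, so I'll probe the pad height gently. An uncaught lid should resist near z≈0.087, a caught one only near 0.083.

Emit:
apply_moves:
  plan: [0.04,0,0,0,0,0,0.08,0,0,0,0,0,0.12,0,0.02,0,0,0,0.12,0,0.05,0,0,0,0.12,0,0.08,0,0,0,0.12,0,0.11,0,0,0,0.12,0,0.125,0,0,0,0.12,0,0.13,0,0,0,0.12,0,0.13,0,0,0,0.12,0,0.13,0,0,0]

```text
clock: 17.27
eef_pos: [0.4865, -0.2352, 0.0969]
tool_rot: [1.0, 0.012, 0.0, -0.001]
ft_force: [-0.3, -0.0, 0.2]
grip_width: -0.0003
```

Emit:
apply_moves:
  plan: [0,0,0.003,0,0,0,0,0,0.006,0,0,0,0,0,0.008,0,0,0,0,0,0.008,0,0,0,0,0,0.008,0,0,0,0,0,0.008,0,0,0]

```text
clock: 17.77
eef_pos: [0.4855, -0.2351, 0.0889]
tool_rot: [1.0, 0.012, 0.0, -0.001]
ft_force: [-0.3, 1.0, -0.4]
grip_width: -0.0002
```

Emit:
apply_moves:
  plan: [0,0,0.001,0,0,0,0,0,0.002,0,0,0,0,0,0.003,0,0,0,0,0,0.003,0,0,0,0,0,0.003,0,0,0]

```text
clock: 18.18
eef_pos: [0.4853, -0.2349, 0.0854]
tool_rot: [1.0, 0.012, -0.0, -0.002]
ft_force: [0.6, -0.1, 0.2]
grip_width: -0.0003
```

Emit:
apply_moves:
  plan: [0,0,0.001,0,0,0,0,0,0.001,0,0,0,0,0,0.001,0,0,0]

```text
clock: 18.43
eef_pos: [0.4853, -0.235, 0.0844]
tool_rot: [1.0, 0.012, -0.0, -0.002]
ft_force: [0.3, 0.6, -1.2]
grip_width: 0.0001
```

Emit:
apply_moves:
  plan: [0,0,0.0015,0,0,0,0,0,0.0015,0,0,0,0,0,0.0015,0,0,0]

```text
clock: 18.68
eef_pos: [0.4854, -0.235, 0.083]
tool_rot: [1.0, 0.012, -0.0, -0.002]
ft_force: [-0.3, 0.2, 0.7]
grip_width: -0.0001
```

No force at z=0.0854 or 0.0844, where the lid pushed back with 5 N while being pressed. The clip has caught. Retract and hand in.

Emit:
apply_moves:
  plan: [0,0,-0.01,0,0,0,0,0,-0.03,0,0,0,0,0,-0.06,0,0,0,0,0,-0.1,0,0,0,0,0,-0.13,0,0,0,-0.03,0,-0.15,0,0,0,-0.07,0,-0.15,0,0,0,-0.1,0,-0.15,0,0,0,-0.1,0,-0.15,0,0,0,-0.1,0,-0.15,0,0,0,-0.1,0,-0.15,0,0,0,-0.1,0,-0.15,0,0,0]

```text
clock: 19.68
eef_pos: [0.3865, -0.2381, 0.2334]
tool_rot: [1.0, 0.012, 0.001, -0.001]
ft_force: [-0.1, 0.9, 0.5]
grip_width: 0.0005
```

```bash
python3 - <<'E'
from h import *
o=sensors.get_obs();print(o['clock'],o['eef_pos'],o['ft_force'])
c=optics.camera("side");cv2.imwrite("pics/s7.png",c["pixels"][:,:,::-1])
E
```

```text
19.6833 [ 0.3865 -0.2381  0.2334] [-0.1244  0.8709  0.4893]
```

View pics/s7.png

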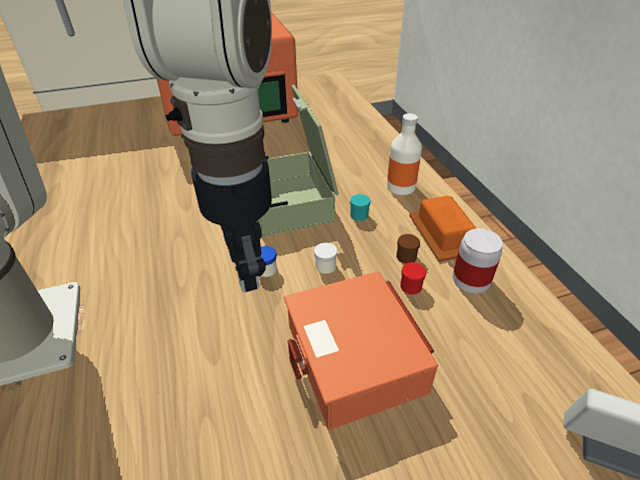

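The orange box is shut (pad at (322,338)), the arm is clear of it, and the other objects are undisturbed.

```bash
python3 -c "
from workcell import bot
print(bot.job_done())"
```

```text
the job is handed in; nothing more can be done
None
```

The yellow-lidded pot is inside the orange lunchbox and the lid is clipped shut. I handed the job in at about 19.7 s with the gripper empty and clear of everything.

**Pot:** The last wrist view before closing showed it upright on the floor, centred about 45 mm in front of the box centre. I could not see it once the lid was down.

**Lid:** I swung it down by its pad and pressed to the hard stop, where force rose from 16 to 27 N with no further travel. The final camera image could not tell a caught lid (0.013 rad) from a sprung-back one (0.04 rad). I therefore lowered the closed fingers onto the pad again. They met no force at z = 0.0854 or 0.0844, where the lid had pushed back with about 5 N during the press, so the clip has caught.

**Slips:** One gripper-close call was refused for a bad row count and reissued correctly. One early pose brought joint 6 close to its limit (3.13 of 3.14 rad), so I turned the grasp slightly. No check failed.

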